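Slide the stone case down the inspection lane

TASK

On the jeweller's inspection stage, push the wooden stone case down the lane between the two steel rails until it stands squarely centred on the cork pad at the lane's far end. Neither the case nor the robot may touch either rail (they are adjusted straight-edges), the case is only pushed and never lifted or tipped, and everything else on the bench stays where it is. Finish with the robot clear of everything.

Things in the scene. Friction and masses are not known exactly. Their poses are not given: they have to be found in the camera images.
- stage: Fixed dark steel plate on the bench, 200 x 480 x 10 mm (x, y, z), place and yaw vary. Origin: centre of its underside (z = 0). +y runs down the lane, roughly to the robot's left; +x is across, away from the robot. y = -240 to -50 mm: open apron where the case starts. y = -50 to +230 mm: lane between the rails, 112 mm wide (x = -56 to +56), open at both ends, no end stop.
- rail_near: The bare steel rail on the robot's side of the lane, fixed to the plate: 10 x 280 x 16 mm (its top is 26 mm above the bench). Origin at the centre of its underside, on the plate's top; y along the lane.
- rail_far: The same rail on the side of the lane away from the robot.
- mouth (a point): Centre of the lane's entrance, midway between the rails' first ends, on the plate's top; axes as the stage.
- pad (a point): Centre of the cork pad, on the plate's top at stage y = +150 mm; axes as the stage. The pad is flush (no step), as wide as the lane (112 mm) and 140 mm long along it.
- case: Loose wooden lidded case, brass corners on top: closed block 88 (x, across lane) x 110 (y, along lane) x 60 mm high, 0.3 to 0.65 kg, lid fixed. Origin: centre of its underside. Starts on the apron, up to 25 mm off the lane's middle line and turned up to 0.22 rad, so centre and square it first; 12 mm to spare each side between the rails. Slides with moderate friction and stops where left.
- loupe: Bystander: brass and steel loupe, 26 mm across, 34 mm high, standing on the plate just outside the far rail. Origin at its foot.
- vial: Bystander: brown glass vial, 24 mm across, 45 mm high, standing on the plate just outside the near rail. Origin at its foot.
- ring_box: Bystander: small cloth-covered ring box, 48 x 48 x 40 mm, on the bench beyond the far rail. Origin at its underside.
- jar: Bystander: glass jar, 56 mm across, 65 mm high, on the bench past the end of the lane. Origin at its foot.
- screwdriver: Bystander: screwdriver lying on the bench on the robot's side of the lane, 140 mm long. Origin near its middle, at its underside.
Mind the look-alikes: they are no part of the job. Of the things like the case, leave any that is pink; of the rest the larger one is meant.

How it is judged:
At the end, for the whole second after the job is handed in: The case stands flat and at rest on the pad, its centre within 12 mm of the pad's centre along the lane and across it, square to the lane within 0.12 rad, and no bystander has moved by 15 mm or more (y of case in the frame of pad between -0.012 and 0.012 m and x of case in the frame of pad between -0.012 and 0.012 m and z of case in the frame of pad between -0.003 and 0.003 m and angle between the y axis of case and the y axis of stage, either way round below 0.12 rad and angle between case's own z axis and vertical below 0.03 rad and linear speed of case below 0.01 m/s and distance of each of loupe, vial, ring_box, jar, screwdriver from where it was at the start of the episode below 0.015 m); the robot touches nothing.
It fails at once if a rail was touched, by the case or anything else (contact force between anything else and rail_near above 0.3 N or contact force between anything else and rail_far above 0.3 N).
It fails at once if the case was lifted (more than 6 mm above the plate) (z of case in the frame of stage above 0.016 m).
It fails at once if the case was tipped by more than 0.15 rad or pushed off the plate (angle between case's own z axis and vertical above 0.15 rad or z of case in the frame of stage below 0.004 m).
It fails at once if a bystander was moved by more than 15 mm (distance of any of loupe, vial, ring_box, jar, screwdriver from where it was at the start of the episode above 0.015 m).
It also fails if it takes over 72 s, if anything falls off the work surface, if the arm or the gripper's body presses on something with over 40 N, if the wrist force passes 120 N, or if a joint passes its speed limit or range.

ROBOT

A 6-joint arm with a two-finger parallel gripper is mounted at the origin on the work surface. World frame = base frame: x ahead of the robot, y to its left, z up, the work surface at z = 0. Lengths are in m, angles in rad, forces in N, time in s.
With the tool pointing down it reaches from about 0.3 to 0.85 m from the base axis. Payload 4.2 kg.
Tool frame: the origin (TCP) lies midway between the tips of the shut fingers; the grasp point (between the pads) lies 19 mm behind it (bot.hold_point_z is the distance from the TCP to the grasp point, in m); z points along the fingers, y is the line along which they close (so a half turn about z gives the same grasp; the last joint's range is limited). The gripper opens to 91 mm and grips with 3 to 60 N. Pads are 32 mm wide; open, the fingers measure 118 mm over their backs; the gripper's body (76 mm by 178 mm) begins 60 mm behind the grasp point.
Start: joints at [-1.294, 0.32, 1.565, -0, 1.257, -0.02], TCP at [0.168, -0.55, 0.214] pointing down, gripper open.
Joint ranges: [-3.11, 3.11], [-0.84, 2.01], [0.21, 2.61], [-1.34, 4.49], [0.05, 2.63], [-2.56, 2.56]. Speed limits (rad/s): [2.57, 2.57, 3.14, 3.14, 3.14, 3.14].

INTERFACE

Orientations are given as a unit quaternion [x, y, z, w].
In Python, from workcell import bot gives the robot as it stands.
- The arm moves only by the shell command python3 -m inch 'ROWS' [FORCE]. ROWS is JSON, a list of rows, each a list of 5 numbers: the shift along the world's x, y, z in cm, then the turn about the world's z in rad, then the opening in per cent of the stroke, from 0 (shut) to 100 (fully open). In form: [[dx, dy, dz, yaw, hand], ...]. A call has 1 to 12 rows; each row shifts and turns the commanded pose from where the row before left it; what a row does not reach is not made up. A row lasts 1/10 s, in which the tool goes at most 50 mm and 8.59 degrees, less where a joint would pass 70% of its speed; a pose out of reach is approached as far as the arm can. A call with a gripper value outside its range is refused whole. The fingers move at their own pace and stop on an object; FORCE is the grip in N (left out, the last holds). Time passes only in rows, so rows that do not move let the fingers close. It gives the time, the measured TCP pose, the force, the opening and the grip force at its end, in the units of the state.
- bot.observe(): the state, without advancing time (a new reading comes with each control period).
- bot.snapshot(name): name is "scene" or "side" or "wrist"; returns a dict with "image" (384x512x3 uint8, blue, green, red), "mtx" (3x3 intrinsics, pixels), "k1" (the pictures are not rectified: a ray, as slopes to the right and down, at radius r is drawn at 1 + k1 r^2 times it, then the intrinsics apply), "world_to_cam" (4x4, takes a point from world to camera coordinates). Camera axes: x right, y up, looking along -z (the intrinsics and any distortion apply to the point x, -y, -z); pixel columns grow to the right and rows downward; lengths in m; the calibration is good to about 2 mm. A picture is of the moment at which its call begins. There is no depth.
- bot.hand_in(): hands the job in; it is judged then, once.
The state is a dict: "time_s": time; "joint_pos": joint angles; "qvel": joint speeds; "joint_efforts": joint torques, N m; "tcp_pos": TCP position; "ee_rot": TCP orientation; "ft_force": force on the tool from outside, world axes, zero at the start; "torque": the same for the moment, N m; "grip_width": finger opening in m; "finger_force": force on a finger pad.
Only numpy, scipy, OpenCV 4.12 (cv2) and the standard library are available. Lean on these libraries where they do the work, as an engineer would, in place of code of your own. Each camera call takes 0.05 s, during which the arm holds its last target. There are 200 camera calls.

## Working session

There is one attempt and no reset: what is moved stays moved. The work goes in short steps, Python scripts to look and compute and a shell command to move; the robot and the scene stay as the last step left them, time stands still between calls to the robot, and variables do not carry over. Pictures are saved under pics/ and viewed, at most 10 in all, crops included, and the job is handed in when it is done.

```bash
mkdir -p pics; cat > h.py <<'E'
import numpy as np, cv2
from workcell import bot
def snap(n,f=None):
    s=bot.snapshot(n)
    if f: cv2.imwrite('pics/'+f,s['image'])
    return s
def ray(s,u,v):
    K=s['mtx'];x=(u-K[0,2])/K[0,0];y=(v-K[1,2])/K[1,1];r0=np.hypot(x,y);r=r0
    for _ in range(20): r=r0/(1+s['k1']*r*r)
    f=r/r0 if r0>0 else 1
    d=np.array([x*f,-y*f,-1]);W=np.array(s['world_to_cam']);R=W[:3,:3]
    return -R.T@W[:3,3],R.T@d
def at(s,u,v,z):
    c,d=ray(s,u,v);return (c+d*(z-c[2])/d[2])[:3]
def proj(s,p):
    W=np.array(s['world_to_cam']);q=W[:3,:3]@np.array(p)+W[:3,3];x,y=q[0]/-q[2],-q[1]/-q[2]
    f=1+s['k1']*(x*x+y*y);K=s['mtx'];return K[0,0]*x*f+K[0,2],K[1,1]*y*f+K[1,2]
E
python3 - <<'E'
from h import *
a=snap('scene');b=snap('side');c=snap('wrist')
cv2.imwrite('pics/a.png',cv2.resize(a['image'],(800,600),interpolation=cv2.INTER_CUBIC))
cv2.imwrite('pics/b.png',cv2.resize(b['image'],(800,600),interpolation=cv2.INTER_CUBIC))
for s in(a,b,c):
    print(ray(s,256,192))
E
```

```text
(array([ 1.06446827, -0.80723001,  0.77875931]), array([-0.45026374,  0.65254896, -0.60952528]))
(array([0.13680487, 0.76385517, 0.56300724]), array([ 0.38860961, -0.76213325, -0.51784604]))
(array([ 0.2354333 , -0.52920693,  0.38411043]), array([-0.24961161, -0.08117616, -0.96505095]))
```

View pics/a.png

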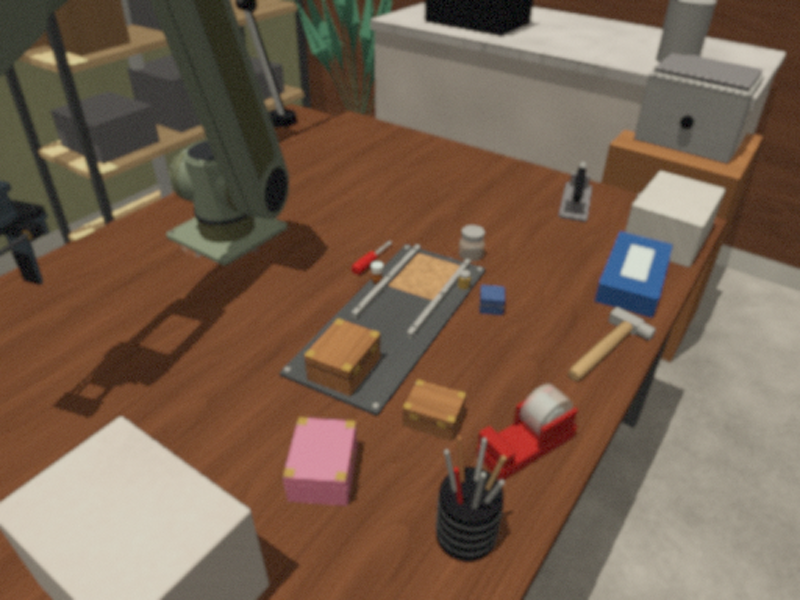

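View pics/b.png

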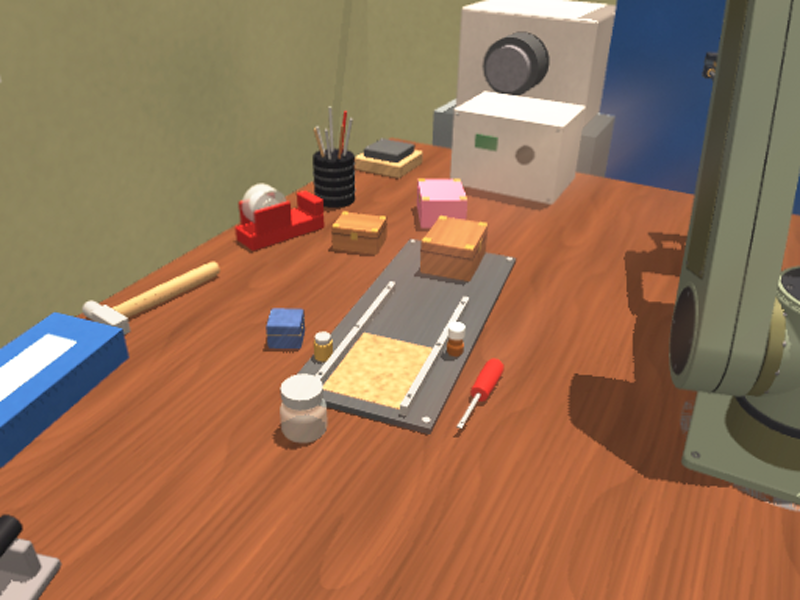

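The scene view (800x600) shows three case-like things: a wooden one on the plate's apron (343,355), a smaller wooden one on the bench (435,408) and a pink one (322,460). The wooden one on the apron is the larger non-pink one, so it fits. I'll confirm that in enlarged crops and read the corners from them.

```bash
python3 - <<'E'
from h import *
a=snap('scene')['image'];b=snap('side')['image']
cv2.imwrite('pics/a2.png',cv2.resize(a[150:270,178:318],None,fx=5,fy=5,interpolation=cv2.INTER_CUBIC))
cv2.imwrite('pics/b2.png',cv2.resize(b[130:280,190:340],None,fx=4,fy=4,interpolation=cv2.INTER_CUBIC))
E
```

```text
(no output)
```

View pics/a2.png

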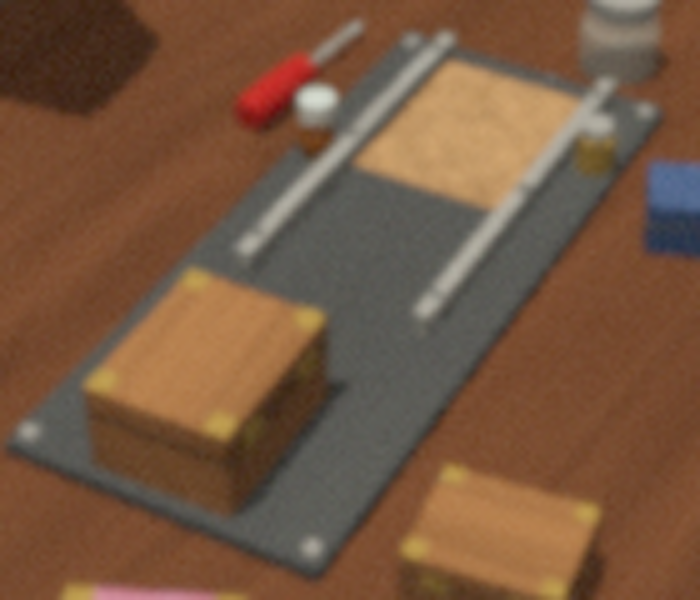

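View pics/b2.png

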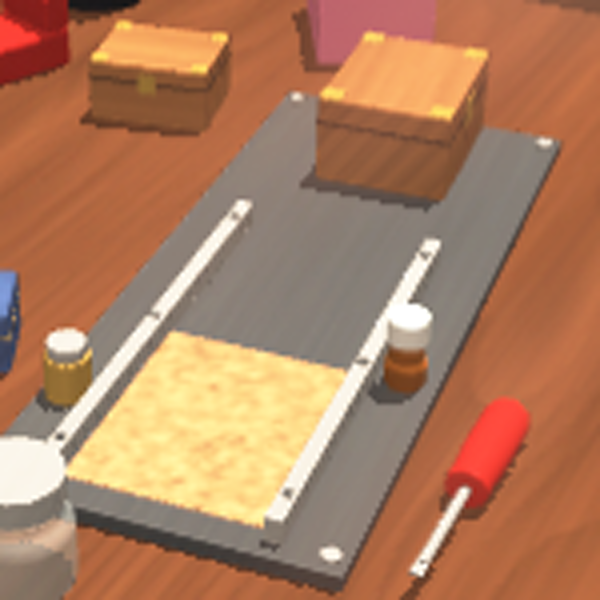

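The crops confirm it: the wooden case on the apron is clearly larger than the wooden one beside the plate. Next I fit the stage and case poses from the corners in both views.

```bash
cat > fit.py <<'E'
from h import *
from scipy.optimize import least_squares
def fit(obs,x0,z0):  # obs: list of (snap,u,v,local xyz)
    def w(p,l): c,s=np.cos(p[2]),np.sin(p[2]); return [p[0]+c*l[0]-s*l[1],p[1]+s*l[0]+c*l[1],z0+l[2]]
    f=lambda p:np.concatenate([np.array(proj(s,w(p,l)))-(u,v) for s,u,v,l in obs])
    r=least_squares(f,x0,loss='soft_l1');print(r.x,np.round(r.fun.reshape(-1,2),1).tolist());return r.x
E
python3 - <<'E'
from fit import *
a=snap('scene');b=snap('side')
A=lambda u,v,l:(a,u/5+178-.4,v/5+150-.4,l)
B=lambda u,v,l:(b,u/4+190-.4,v/4+130-.4,l)
T=.01;R=.026
st=[A(12,440,(-.1,-.24,T)),A(318,568,(.1,-.24,T)),A(662,112,(.1,.24,T)),A(403,33,(-.1,.24,T)),
 A(245,248,(-.061,-.05,R)),A(427,308,(.061,-.05,R)),A(446,36,(-.061,.23,R)),A(606,82,(.061,.23,R)),
 B(285,93,(.1,-.24,T)),B(562,143,(.1*-1,-.24,T)),B(342,578,(-.1,.24,T)),
 B(242,202,(.061,-.05,R)),B(431,241,(-.061,-.05,R)),B(276,522,(-.061,.23,R))]
S=fit(st,[.5,-.1,0],0)
h=(.044,.055)
ca=[A(82,382,(-.044,-.055,.06)),A(228,438,(.044,-.055,.06)),A(328,318,(.044,.055,.06)),A(190,270,(-.044,.055,.06)),
 A(235,513,(.044,-.055,0)),A(95,455,(-.044,-.055,0)),
 B(367,33,(.044,-.055,.06)),B(489,50,(-.044,-.055,.06)),B(447,118,(-.044,.055,.06)),B(316,104,(.044,.055,.06)),
 B(318,184,(.044,.055,0)),B(436,200,(-.044,.055,0))]
C=fit(ca,[.5,-.25,0],.01)
c,s=np.cos(S[2]),np.sin(S[2]);d=C[:2]-S[:2]
print('case in stage',c*d[0]+s*d[1],-s*d[0]+c*d[1],C[2]-S[2])
o=bot.observe();print(o['tcp_pos'],o['ee_rot'],o['grip_width'])
np.savez('S.npz',S=S)
E
```

```text
[ 0.51120834 -0.02796648  0.13024416] [[-1.1, 0.1], [0.9, 0.3], [0.3, -1.1], [0.5, -0.4], [-0.3, 0.4], [-0.9, 0.8], [0.4, -0.6], [0.3, -0.6], [0.3, -0.4], [-0.8, -0.7], [0.4, 0.8], [0.3, 0.2], [0.3, -0.1], [-0.6, -0.0]]
[ 0.5300204  -0.2039093   0.14417896] [[0.3, 0.2], [-0.0, -0.2], [0.4, -1.0], [0.6, -0.8], [-0.5, 1.2], [-0.4, 1.9], [-0.5, -0.1], [0.1, 0.7], [0.6, 0.8], [-0.0, -1.4], [-1.3, -0.9], [1.7, 1.1]]
case in stage -0.004198071280781566 -0.176895857958895 0.013934804855073035
[ 0.16812279 -0.54975984  0.21375272] [ 9.89003703e-01  1.47890631e-01 -4.97410508e-05 -1.87097134e-04] 0.09176887268049091
```

```bash
cat > w.py <<'E'
from h import *
S=np.load('S.npz')['S']
def w(x,y): c,s=np.cos(S[2]),np.sin(S[2]);return np.array([S[0]+c*x-s*y,S[1]+s*x+c*y])
def l(p): c,s=np.cos(S[2]),np.sin(S[2]);d=np.array(p[:2])-S[:2];return np.array([c*d[0]+s*d[1],-s*d[0]+c*d[1]])
E
python3 - <<'E'
from w import *
a=snap('scene')
for u,v in((302,420),(357,420),(355,465),(408,385)): print('obst',l(at(a,u*.64,v*.64,.06)))
t=w(-.004,-.272);p=bot.observe()['tcp_pos'];print(t,(t-p[:2])*100)
E
```

```text
obst [ 0.02876117 -0.34888803]
obst [ 0.1023547  -0.30926304]
obst [ 0.1427683  -0.38280648]
obst [ 0.13694454 -0.20632343]
[ 0.54256856 -0.29818221] [37.44089267 25.16270389]
```

```bash
python3 -m inch '[[3.4,2.3,0,0.128,55],[3.4,2.3,0,0.128,55],[3.4,2.3,0,0.128,55],[3.4,2.3,0,0.128,55],[3.4,2.3,0,0.128,55],[3.4,2.3,0,0.128,55],[3.4,2.3,0,0.128,55],[3.4,2.3,0,0.128,55],[3.4,2.3,0,0.128,55],[3.4,2.3,0,0.128,55],[3.4,2.2,0,0.124,55],[0,0,0,0,55]]'
cat > st.py <<'E'
from w import *
o=bot.observe();q=o['ee_rot'];from scipy.spatial.transform import Rotation as Ro
y=Ro.from_quat(q).as_matrix()[:,1]
print(o['time_s'],o['tcp_pos'],'local',l(o['tcp_pos']),'yawerr',(np.arctan2(y[1],y[0])-S[2]+np.pi/2)%np.pi-np.pi/2,'tilt',y[2],'F',o['ft_force'],o['grip_width'])
E
python3 st.py
```

```text
time_s: 1.6
tcp_pos: [0.5458, -0.295, 0.2135]
ee_rot: [0.657, 0.754, 0.001, 0.0]
ft_force: [0.0, 0.2, -0.3]
grip_width: 0.0505
finger_force: 0.0
1.6 [ 0.54584344 -0.29501273  0.21348673] local [-0.00034121 -0.2692827 ] yawerr 0.005838315862102927 tilt 0.0020361111791937945 F [ 0.03732619  0.16939118 -0.28893597] 0.05045302141774562
```

```bash
python3 -m inch '[[-0.3,-0.4,-4,0,55],[0,0,-4,0,55],[0,0,-4,0,55],[0,0,-3,0,55],[0,0,-2,0,55],[0,0,-0.9,0,55],[0,0,0,0,55],[0,0,0,0,55]]' >/dev/null
python3 st.py; python3 - <<'E'
from h import *
s=snap('side')['image'];cv2.imwrite('pics/c.png',cv2.resize(s[120:280,190:350],None,fx=3.7,fy=3.7,interpolation=cv2.INTER_CUBIC))
E
```

```text
2.4 [ 0.53969931 -0.30254537  0.03606388] local [-0.00741162 -0.27595356] yawerr -0.0008449251374189615 tilt 0.0015627799343494344 F [ 0.58007985 -0.59380986 -0.3273908 ] 0.04994545169796564
```

View pics/c.png

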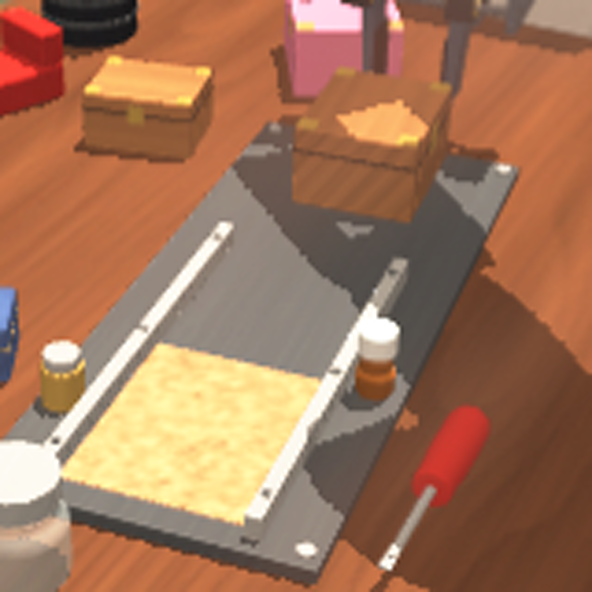

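```bash
python3 -m inch '[[0.4,0.05,0,0,55],[-0.065,0.496,0,0,55],[-0.065,0.496,0,0,55],[-0.065,0.496,0,0,55],[-0.065,0.496,0,0,55],[-0.065,0.496,0,0,55],[-0.065,0.496,0,0,55],[-0.065,0.496,0,0,55],[-0.065,0.496,0,0,55],[-0.065,0.496,0,0,55],[-0.065,0.496,0,0,55]]' >/dev/null
python3 st.py; python3 -m inch '[[-0.065,0.496,0,0,55],[-0.065,0.496,0,0,55],[-0.065,0.496,0,0,55],[-0.065,0.496,0,0,55],[0,0,0,0,55],[0,0,0,0,55]]' >/dev/null;python3 st.py; python3 - <<'E'
from h import *
s=snap('side')['image'];cv2.imwrite('pics/d.png',cv2.resize(s[140:240,240:340],None,fx=6,fy=6,interpolation=cv2.INTER_CUBIC))
E
```

```text
3.55 [ 0.53675    -0.25148941  0.03509123] local [-0.00370499 -0.22494699] yawerr -0.00027489685279102893 tilt 0.00040909656327201477 F [ 0.4283788  -2.66942786  1.1220737 ] 0.050048521745431174
4.15 [ 0.53363613 -0.23125473  0.03477378] local [-0.00416448 -0.20447928] yawerr -0.0002086323433605486 tilt -0.0008138779266878924 F [0.26431988 0.84405784 0.14922057] 0.05014529139493624
```

View pics/d.png

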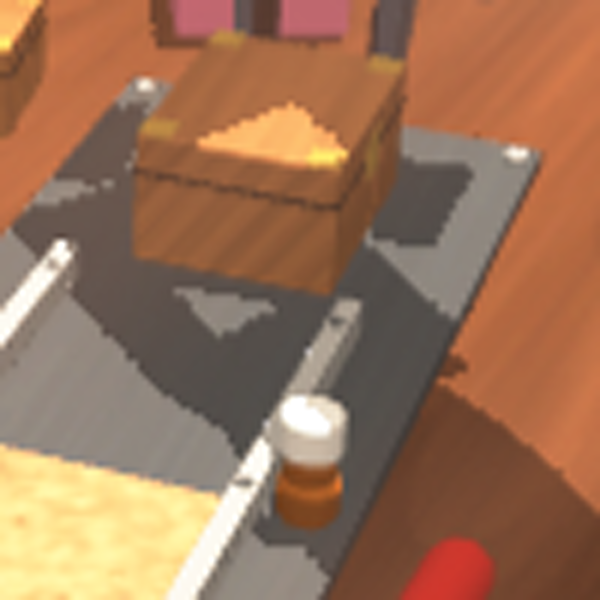

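```bash
python3 - <<'E'
from fit import *
from w import l,S
b=snap('side')
B=lambda u,v,q:(b,u/6+240-.4,v/6+140-.4,q)
C=fit([B(210,33,(.044,-.055,.06)),B(404,63,(-.044,-.055,.06)),B(347,166,(-.044,.055,.06)),B(138,135,(.044,.055,.06)),B(133,260,(.044,.055,0)),B(332,294,(-.044,.055,0))],[.53,-.2,.13],.01)
print(l(C[:2]),C[2]-S[2])
E
```

```text
[ 0.52519594 -0.15772559  0.16676374] [[0.1, -0.8], [-0.1, -0.8], [-0.3, 0.6], [-0.2, -0.1], [0.0, 0.1], [0.5, 0.5]]
[-0.0029835  -0.13047673] 0.036519581791025296
```

```bash
python3 -m inch '[[-0.05,0.5,0,0,55],[-0.08,0.793,0,0,55],[-0.08,0.793,0,0,55],[-0.08,0.793,0,0,55],[-0.08,0.793,0,0,55],[-0.08,0.793,0,0,55],[-0.08,0.793,0,0,55],[-0.08,0.793,0,0,55],[-0.08,0.793,0,0,55],[-0.065,0.496,0,0,55],[-0.04,0.3,0,0,55],[0,0,0,0,55]]' >/dev/null
python3 st.py; python3 - <<'E'
from h import *
s=snap('side')['image'];cv2.imwrite('pics/e.png',cv2.resize(s[150:270,200:320],None,fx=5,fy=5,interpolation=cv2.INTER_CUBIC))
E
```

```text
5.45 [ 0.52600882 -0.15493554  0.03505318] local [-0.00181514 -0.12781589] yawerr -4.187194754945445e-05 tilt -3.8161331510211686e-05 F [-0.29673769  0.1427772  -0.36477978] 0.050149527061737365
```

View pics/e.png

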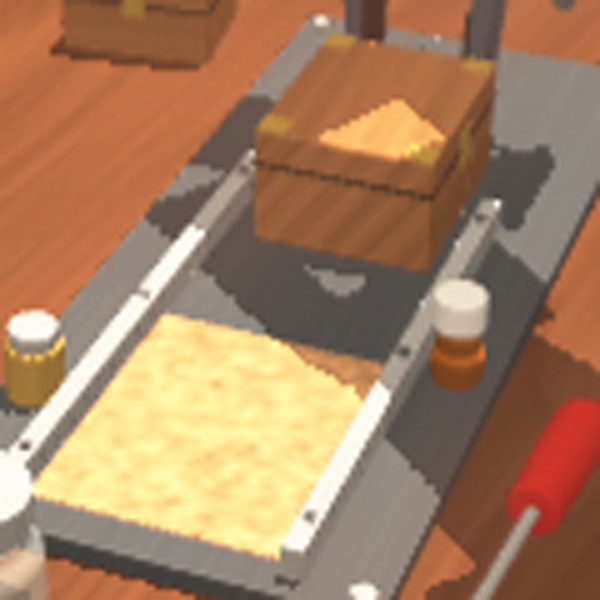

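```bash
python3 - <<'E'
from fit import *
from w import l,S
b=snap('side')
B=lambda u,v,q:(b,u/5+200-.4,v/5+150-.4,q)
for u,v in((165,315),(385,362),(38,495),(280,557),(255,238),(430,270)):
    print(l(at(b,u/5+199.6,v/5+149.6,.01)))
for u,v in((333,37),(495,65),(437,165),(257,130)): print(l(at(b,u/5+199.6,v/5+149.6,.07)))
C=fit([B(333,37,(.044,-.055,.06)),B(495,65,(-.044,-.055,.06)),B(437,165,(-.044,.055,.06)),B(257,130,(.044,.055,.06)),B(255,238,(.044,.055,0)),B(430,270,(-.044,.055,0))],[.53,-.2,.13],.01)
print(l(C[:2]),C[2]-S[2])
E
```

```text
[0.05543151 0.07759677]
[-0.04893636  0.07565419]
[0.05242084 0.21638759]
[-0.05150381  0.21630262]
[0.04107669 0.00038584]
[-0.04551679 -0.0038602 ]
[ 0.03933838 -0.1036054 ]
[-0.04498114 -0.10515413]
[-0.04691233  0.00101054]
[0.04054278 0.00137777]
[ 0.5157994  -0.08175224  0.14004913] [[-0.4, -1.0], [0.8, -0.7], [0.1, -0.1], [-0.2, -0.0], [-0.1, 0.2], [0.0, 1.1]]
[-0.00243332 -0.05392647] 0.009804974222460017
```

```bash
python3 -m inch '[[-0.05,0.5,0,0,55],[-0.11,0.993,0,0,55],[-0.11,0.993,0,0,55],[-0.11,0.993,0,0,55],[-0.11,0.993,0,0,55],[-0.11,0.993,0,0,55],[-0.11,0.993,0,0,55],[-0.11,0.993,0,0,55],[-0.11,0.993,0,0,55],[-0.12,0.993,0,0,55],[-0.065,0.5,0,0,55],[0,0,0,0,55]]' >/dev/null
python3 st.py
python3 -m inch '[[-0.065,0.5,0,0,55],[-0.13,0.993,0,0,55],[-0.13,0.993,0,0,55],[-0.13,0.993,0,0,55],[-0.13,0.993,0,0,55],[-0.13,0.993,0,0,55],[-0.13,0.993,0,0,55],[-0.08,0.6,0,0,55],[-0.055,0.4,0,0,55],[0,0,0,0,55]]' >/dev/null
python3 st.py; python3 - <<'E'
from h import *
s=snap('side')['image'];cv2.imwrite('pics/f.png',cv2.resize(s[170:290,180:300],None,fx=5,fy=5,interpolation=cv2.INTER_CUBIC))
s=snap('scene')['image'];cv2.imwrite('pics/g.png',cv2.resize(s[140:240,218:328],None,fx=6,fy=6,interpolation=cv2.INTER_CUBIC))
E
```

```text
6.75 [ 0.51448671 -0.05507686  0.03482899] local [-0.0002704  -0.02730654] yawerr 0.00022345216776797905 tilt -0.000725882094996729 F [ 0.29812947  0.23601694 -0.00595507] 0.049870478422898885
7.75 [0.50512574 0.01908759 0.03505561] local [8.01241652e-05 4.74455176e-02] yawerr 0.000122000601896044 tilt 0.00020594503911548767 F [-0.39601639  0.32597184  0.28938787] 0.04998589248911226
```

View pics/f.png

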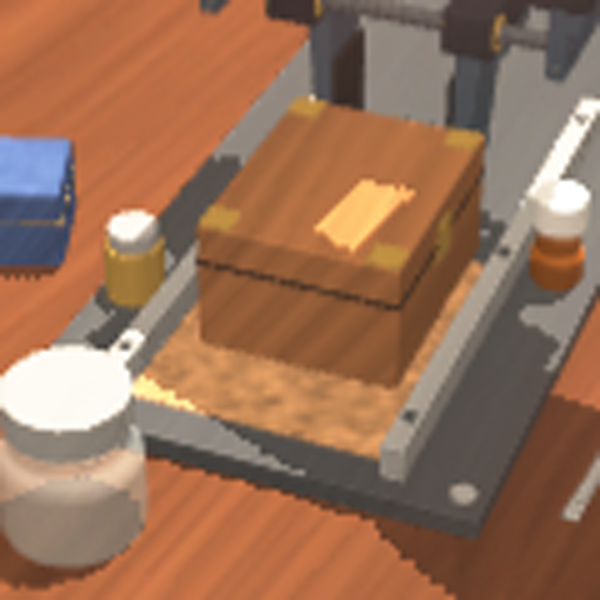

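```bash
python3 - <<'E'
from fit import *
from w import l,S
b=snap('side')
B=lambda u,v,q:(b,u/5+180-.4,v/5+170-.4,q)
for u,v in((378,458),(135,400),(203,337),(398,386)):
    print(l(at(b,u/5+179.6,v/5+169.6,.01)))
C=fit([B(302,98,(.044,-.055,.06)),B(486,136,(-.044,-.055,.06)),B(406,268,(-.044,.055,.06)),B(200,230,(.044,.055,.06)),B(203,337,(.044,.055,0)),B(398,386,(-.044,.055,0))],[.53,.1,.13],.01)
print(l(C[:2]),C[2]-S[2])
E
```

```text
[-0.05098699  0.21714787]
[0.05215054 0.21972158]
[0.04397985 0.17145924]
[-0.04298188  0.17212301]
[0.49481465 0.09056516 0.13495615] [[-0.4, -0.9], [0.7, -0.8], [-0.3, 0.3], [-0.3, -1.4], [-0.2, 1.0], [0.6, 0.9]]
[-0.00086039  0.11965686] 0.004711990084462214
```

View pics/g.png

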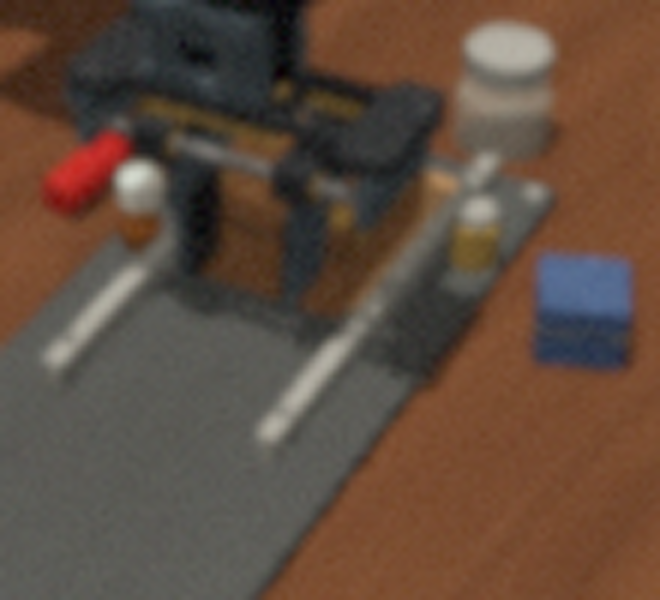

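```bash
python3 -m inch '[[-0.065,0.5,0,0,55],[-0.078,0.6,0,0,55],[-0.078,0.6,0,0,55],[-0.065,0.5,0,0,55],[-0.055,0.4,0,0,55],[-0.036,0.28,0,0,55],[0,0,0,0,55]]' >/dev/null
python3 st.py
python3 -m inch '[[0.065,-0.5,0,0,55],[0.13,-1,0,0,55],[0.26,-2,0,0,55],[0,0,4,0,55],[0,0,4,0,55],[0,0,4,0,55],[0.5,-4,3,0,55],[0.5,-4,0,0,55],[0.5,-4,0,0,55],[0.5,-4,0,0,55],[0.5,-4,0,0,55],[0,0,0,0,55]]' >/dev/null
python3 st.py; python3 - <<'E'
from h import *
s=snap('side')['image'][170:290,180:300];t=snap('scene')['image'][140:200,240:320]
s=cv2.resize(s,(450,450),interpolation=cv2.INTER_CUBIC);t=cv2.resize(t,(350,262),interpolation=cv2.INTER_CUBIC)
c=np.zeros((450,800,3),np.uint8);c[:,:450]=s;c[:262,450:]=t;cv2.imwrite('pics/i.png',c)
E
```

```text
8.6 [0.50124728 0.04785928 0.03495701] local [-2.87247178e-05  7.64772414e-02] yawerr -7.437507281582434e-05 tilt -4.784048329226114e-05 F [-0.23413921  0.0416522  -0.16072146] 0.05025017122488342
9.8 [ 0.53104108 -0.19272148  0.184472  ] local [-0.001733   -0.16593536] yawerr -0.005597841981767049 tilt 0.0003796516962949919 F [-0.36917682  1.09699613  0.30686988] 0.05018743057412396
```

View pics/i.png

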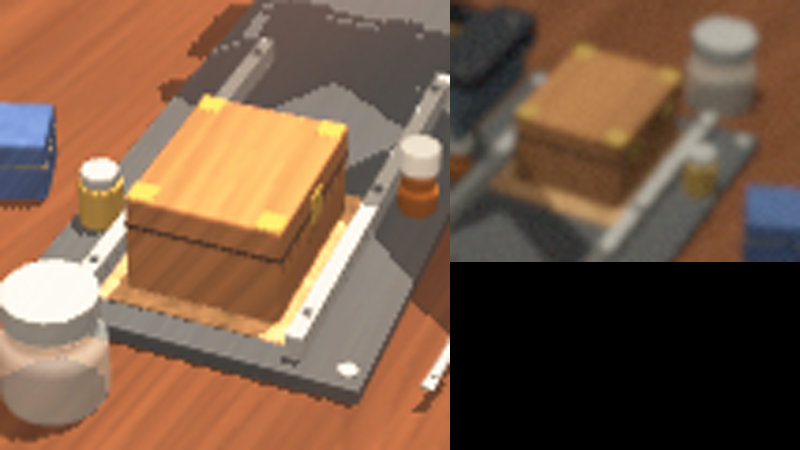

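```bash
python3 - <<'E'
from fit import *
from w import l,S
b=snap('side');a=snap('scene')
B=lambda u,v,q:(b,u/3.75+179.6,v/3.75+169.6,q)
A=lambda u,v,q:(a,(u-450)/4.375+239.6,v/4.375+139.6,q)
for u,v in((282,342),(108,298),(130,288),(280,320)):
    print(l(at(b,u/3.75+179.6,v/3.75+169.6,.01)))
bo=[B(205,97,(.044,-.055,.06)),B(347,127,(-.044,-.055,.06)),B(287,234,(-.044,.055,.06)),B(128,198,(.044,.055,.06)),B(130,288,(.044,.055,0)),B(280,320,(-.044,.055,0))]
ao=[A(517,115,(-.044,-.055,.06)),A(628,150,(.044,-.055,.06)),A(682,75,(.044,.055,.06)),A(583,44,(-.044,.055,.06)),A(617,204,(.044,-.055,0)),A(521,173,(-.044,-.055,0))]
for o in (bo,ao,bo+ao):
    C=fit(o,[.5,.1,.13],.01);print(l(C[:2]),C[2]-S[2])
E
```

```text
[-0.0498484   0.21631528]
[0.0495347  0.21684193]
[0.04221387 0.20465638]
[-0.0426613   0.19998919]
[0.4910166  0.12006949 0.14873473] [[-0.3, -0.6], [0.8, -0.8], [-0.4, -0.2], [-0.5, -0.1], [-0.1, 0.2], [0.9, 1.5]]
[-0.00079436  0.14940457] 0.018490574888763572
[0.49324996 0.12528256 0.13026459] [[-0.0, -0.6], [-0.6, -1.2], [0.9, -0.5], [-0.1, -0.1], [1.0, 1.8], [-1.1, 1.2]]
[0.00209713 0.15428342] 2.0432347547144625e-05
[0.49154629 0.12122342 0.14983018] [[-0.8, -0.4], [0.3, -0.6], [-0.9, 0.1], [-1.0, 0.2], [-0.6, 0.4], [0.4, 1.7], [-1.0, -0.0], [-1.3, -0.8], [-0.3, -0.3], [-1.6, 0.3], [0.3, 2.1], [-2.1, 1.8]]
[-1.19298402e-04  1.50479929e-01] 0.019586023505728856
```

Fitting both views together, the case sits within about 1 mm of the pad's centre and about 0.02 rad off square, and the robot is clear. Handing in.

```bash
python3 -m inch '[[0,0,0,0,55],[0,0,0,0,55]]' >/dev/null; python3 -c "
from workcell import bot
print(bot.hand_in())"
```

```text
the job is handed in; nothing more can be done
None
```

I pushed the wooden case down the lane to the cork pad, backed the robot clear and handed the job in after about 10 s of robot time. From the final images the case is within a few mm of the pad's centre and about 0.02 rad off square, and I saw no sign of rail contact or moved bystanders. The hand-in returned no verdict.

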